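# Press a label holder home behind the lip of a sample shelf

## Task

Take the spare label holder from its stand by the finger tab, feel it in behind the lip of the shelf's empty label bay and push it straight down against the spring until it is fully home. Handle it gently: keep the grip under about 30 N and the push under about 20 N, or the thin plastic cracks; and leave the two jars and the beaker where they are. Finish with the gripper still holding the tab and keeping the label holder pressed fully home; do not let go.

Things in the scene. Friction and masses are not known exactly. Their poses are not given: they have to be found in the camera images.
- holder_center (a point): Centre of the spare label holder, half-way up, 46 mm above its foot. Loose, thin grey plastic. A plate 8 mm thick (its x), 70 mm wide (its y), from the foot to 52 mm up, white card on both faces; on its top in the middle a finger tab 10 mm thick (x), 30 mm wide (y), from 52 to 92 mm above the foot. z is up; both faces are alike, so half a turn makes no difference.
- holder_tab (a point): Point in the middle of the finger tab of the same holder, 74 mm above its foot, 28 mm above its centre, 18 mm below the tab's top: grip it here from above across its 10 mm thickness. Same axes as the holder. Keep the fingertips at least 48 mm above the foot, to clear the shelf when the holder is home.
- holder: The same label holder, origin at the middle of its foot, same axes. 40 to 85 g. It stands upright in the stand. A grip of 15 to 20 N carries it and the push. It cracks when gripped harder than about 35 N or pressed on the shelf or the spring harder than about 30 N.
- stand: Fixed white plastic stand 60 x 100 mm (its x, y), 27 mm high, origin under its centre, z up. A slot 14 mm wide (x), 76 mm long (y), open at the top, with its floor 5 mm above the bench; the holder's foot stands on that floor, parallel to the slot.
- bay_mouth (a point): Mouth of the shelf's empty label bay, an upright channel open at the top; mid-way along it and between lip and shelf edge, level with the lip's top, 66 mm above the bench. x points back over the shelf, y along its edge to the neighbouring bay, z up. Shelf edge at x = +6.5 mm; aluminium lip's inner face at x = -6.5 mm, its top 8 mm flared outward to about x = -13 mm.
- rack: The low fixed sample shelf, origin on the bench 66 mm below bay_mouth, same axes. The empty bay is 90 mm long (y -45 to 45) between black end blocks 58 mm high. Shelf edge and white board rise to 80 mm, 14 mm above the lip. Board: x 7 to 157, y -70 to 180 mm. The next bay (y = 105) holds an identical holder, fixed, its tab's top at 130 mm.
- strip (a joint): Travel in m of the steel spring strip (10 x 44 mm) in the empty bay, mid-bay: 0 when up (top 20 mm below bay_mouth), 0.008 when the holder lands on the rubber buffers beside it, fully home: foot 28 mm below bay_mouth, holder_center 18 mm above it. It resists with 3 N at the top rising evenly to 8 N at 0.008; the buffers then add about 4 N per mm. It lifts the holder if let go.
- amber_jar: Loose brown glass jar, 36 mm across, 45 mm high, standing on the shelf board; origin at its underside. Leave alone.
- clear_jar: Loose clear glass jar, 32 mm across, 40 mm high, standing on the shelf board; origin at its underside. Leave alone.
- beaker: Loose clear plastic beaker, 52 mm across, 55 mm high, standing on the bench beside the stand; origin at its underside. Leave alone.
There are look-alikes about, which are no part of the job. What is meant by the holder is not green or turquoise, and is the larger of those in its own colour.

How it is judged:
On the way, in this order (a step that is already met when the one before it is completed fails the run):
1. the label holder is lifted clear of the stand, in the gripper (z of holder_center in the frame of stand above 0.085 m and contact force between holder and the fingers above 1 N), for 0.2 s.
2. the label holder is pressed home in the empty bay (value of joint strip above 0.0062 m and x of holder_center in the frame of bay_mouth between -0.006 and 0.006 m and y of holder_center in the frame of bay_mouth between -0.014 and 0.014 m and z of holder_center in the frame of bay_mouth below 0.0205 m and angle between holder_center's own z axis and vertical below 0.15 rad and contact force between holder and the fingers above 2 N), for 0.2 s.
At the end, for the whole second after the job is handed in: For the last second the holder stands upright (0.15 rad) in the empty bay, within 6 mm of mid-channel and 14 mm of mid-bay, its centre at most 20.5 mm above the mouth, the spring strip down by more than 6.2 mm (home is 8 mm), at rest and still in the fingers (over 2 N) (all of step 2 and linear speed of holder below 0.02 m/s); the arm keeps its last pose, push and grip.
It fails at once if the label holder is gripped so hard that it cracks (contact force between holder and the fingers above 80 N).
It fails at once if the label holder is pressed on the shelf or spring so hard that it cracks (contact force between holder and rack above 30 N).
It fails at once if a jar or the beaker is disturbed (distance of any of amber_jar, clear_jar, beaker from where it was at the start of the episode above 0.02 m or angle between any of amber_jar, clear_jar, beaker's own z axis and vertical above 0.4 rad).
It also fails if it takes over 45 s, if anything falls off the work surface, if the arm or the gripper's body presses on something with over 40 N, if the wrist force passes 120 N, or if a joint passes its speed limit or range.

## Robot

A 7-joint arm with a two-finger parallel gripper is mounted at the origin on the work surface. World frame = base frame: x ahead of the robot, y to its left, z up, the work surface at z = 0. Lengths are in m, angles in rad, forces in N, time in s.
With the tool pointing down it reaches from about 0.425 to 0.95 m from the base axis. Payload 4.7 kg.
Tool frame: the origin (TCP) lies midway between the tips of the shut fingers; the grasp point (between the pads) lies manip.grip_point_offset behind it (manip.grip_point_offset is the distance from the TCP to the grasp point, in m); z points along the fingers, y is the line along which they close (so a half turn about z gives the same grasp; the last joint's range is limited). The gripper opens to 87 mm and grips with 3 to 60 N. Pads are 19 mm wide; open, the fingers measure 117 mm over their backs; the gripper's body (75 mm by 190 mm) begins 51 mm behind the grasp point.
Start: joints at [1.087, 0.469, -0.049, 1.532, 0.024, 1.141, -0.082], TCP at [0.297, -0.606, 0.223] pointing down, gripper open.
Joint ranges: [-2.59, 2.59], [-0.33, 1.99], [-1.39, 1.29], [0.1, 2.45], [-1.04, 4.18], [0.21, 1.99], [-2.66, 2.66]. Speed limits (rad/s): [2.57, 2.57, 3.14, 3.14, 3.14, 3.14, 3.14].

## Interface

Orientations are given as a unit quaternion [x, y, z, w].
In Python, from plant import status, imaging, order, manip gives the robot as it stands.
- The arm moves only by the shell command python3 -m jog 'ROWS' [OPENING] [FORCE]. ROWS is JSON, a list of rows, each a list of 2 entries, a list of its own where there are three numbers: the shift along the tool's x, y, z scaled (see below), then the turn, a rotation vector about the tool's x, y, z scaled (see below). A call has exactly 5 rows; each row is the pose to reach, as a shift and turn from the pose commanded when the call began, along the tool's axes at that moment, turning the shorter way round; what a row does not reach only later rows make up. The controller multiplies each number of a shift by 400 mm and each number of a turn by 180 degrees. A row lasts 1/12 s, in which the tool goes at most 41.7 mm and 7.16 degrees, less where a joint would pass 70% of its speed; a pose out of reach is approached as far as the arm can. A call with a number of a shift or a turn outside -1 to 1 is refused whole. A call with a gripper value outside its range is refused whole. OPENING is the gripper's target within -1 to 1 (shut at 1, half-way at 0, fully open at -1), set as the call begins (- or left out, the last holds). The fingers move at their own pace and stop on an object; FORCE is the grip in N (left out, the last holds). Time passes only in rows, so rows that repeat a pose let the fingers close, or fill a call up. It gives the time, the measured TCP pose, the force, the opening and the grip force at its end, in the units of the state.
- status.state(): the state, without advancing time (a new reading comes with each control period).
- imaging.snapshot(name): name is "scene" or "top" or "wrist"; returns the picture (480x640x3 uint8, red, green, blue); there is no depth.
- imaging.get_calibration(name): a dict with "K" (3x3 intrinsics, pixels), "position" and "orientation" of the camera in the world. Camera axes: x right, y down, z forward; pixel columns grow to the right and rows downward; lengths in m; the calibration is good to about 2 mm. A picture is of the moment at which its call begins: read the wrist's pose just before it. get_calibration takes no time and is no camera call; for the wrist camera it gives the pose at the moment of the call.
- order.finish_job(): hands the job in; it is judged then, once.
The state is a dict: "time_s": time; "joints": joint angles; "joint_velocities": joint speeds; "joint_torque": joint torques, N m; "ee_pos": TCP position; "tool_rot": TCP orientation; "ft_force": force on the tool from outside, world axes, zero at the start; "ft_torque": the same for the moment, N m; "finger_gap": opening from 0.0 (shut) to 1.0 (fully open); "gripper_force": force on a finger pad.
Only numpy, scipy, OpenCV 4.12 (cv2) and the standard library are available. Lean on these libraries where they do the work, as an engineer would, in place of code of your own. Each camera call takes 0.05 s, during which the arm holds its last target. There are 200 camera calls.

## Working session

There is one attempt and no reset: what is moved stays moved. The work goes in short steps, Python scripts to look and compute and a shell command to move; the robot and the scene stay as the last step left them, time stands still between calls to the robot, and variables do not carry over. Pictures are saved under pics/ and viewed, at most 10 in all, crops included, and the job is handed in when it is done.

```bash
mkdir -p pics; ls; python3 - <<'E'
from plant import status, imaging, order, manip
import cv2
print(status.state()); print(manip.grip_point_offset)
for n in("scene","top"):
    c=imaging.get_calibration(n);print(n,c)
    cv2.imwrite(f"pics/{n}0.png",imaging.snapshot(n)[:,:,::-1])
E
```

```text
pics
{'time_s': 0.0, 'joints': array([ 1.08709978,  0.46946062, -0.04860355,  1.53369015,  0.0241104 ,
        1.1409702 , -0.08229602]), 'joint_velocities': array([ 0.00226501, -0.00091447,  0.00136415,  0.00028358,  0.00040198,
        0.00109213, -0.00113336]), 'joint_torque': array([-3.05567464e-04, -5.07975841e+01, -8.10166472e-02, -2.36157811e+01,
       -6.11951714e-02,  3.80252057e-02,  1.91636186e-04]), 'ee_pos': array([ 0.29626549, -0.60584922,  0.22148811]), 'tool_rot': array([ 9.74250415e-01,  2.25466595e-01, -2.55584505e-04, -9.36883769e-04]), 'ft_force': array([0.83489222, 0.99100239, 0.24129743]), 'ft_torque': array([-0.00947776, -0.08491503,  0.0160488 ]), 'gripper_force': 0.0, 'finger_gap': 1.0011570044313076}
0.0187
scene {'K': array([[438.26748995,   0.        , 317.30340536],
       [  0.        , 438.26748995, 250.60961336],
       [  0.        ,   0.        ,   1.        ]]), 'position': array([0.89317141, 0.21587275, 0.65226631]), 'orientation': array([ 0.43762779,  0.84970378, -0.26119065, -0.1351475 ])}
top {'K': array([[624.56450088,   0.        , 333.76664542],
       [  0.        , 624.56450088, 242.37081329],
       [  0.        ,   0.        ,   1.        ]]), 'position': array([0.40448537, 0.02629663, 1.08017551]), 'orientation': array([ 0.71385799, -0.69627872,  0.05855616, -0.04662498])}
```

View pics/top0.png

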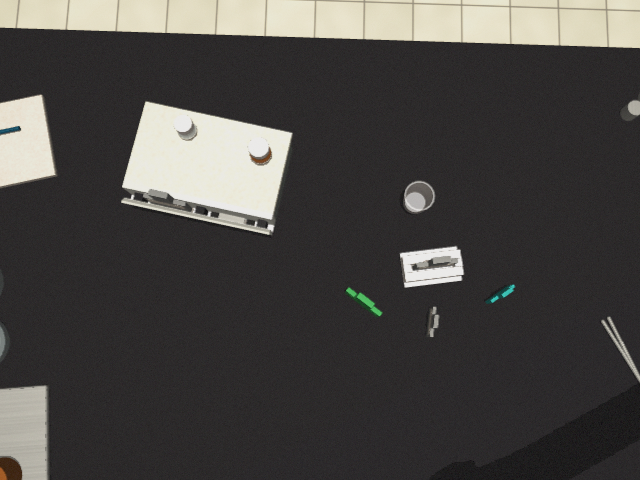

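View pics/scene0.png

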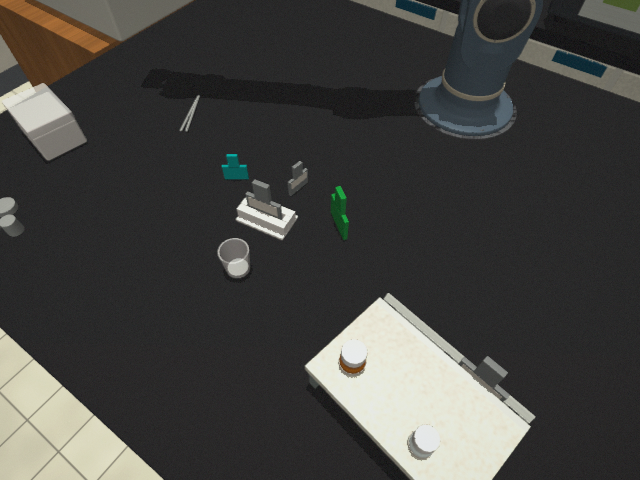

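The top picture shows the stand at about (432,266) with a grey holder in it, and the shelf's lip running from (123,201) to (271,233). The neighbour tab is at (160,195) and the empty bay near (230,217).

Candidates in the top picture: grey in the stand (436,262), small grey loose (433,321), green (364,301), turquoise (502,293). The one in the stand fits because it is grey, the larger of the two greys, and in the stand. I'll confirm it in a crop.

```bash
cat > h.py <<'E'
import numpy as np, cv2
from scipy.spatial.transform import Rotation as R
from plant import status, imaging, manip
def ray(cal,u,v):
    d=R.from_quat(cal["orientation"]).apply(np.linalg.inv(cal["K"])@[u,v,1.]); return np.array(cal["position"]),d
def px2(cal,u,v,z):
    p,d=ray(cal,u,v); return p+d*(z-p[2])/d[2]
def proj(cal,P):
    q=R.from_quat(cal["orientation"]).inv().apply(np.atleast_2d(P)-cal["position"])@cal["K"].T
    return q[:,:2]/q[:,2:]
E
python3 - <<'E'
from h import *
a=cv2.imread("pics/top0.png")
A=cv2.resize(a[240:340,390:475],None,fx=3,fy=3,interpolation=cv2.INTER_CUBIC)
B=cv2.resize(a[180:245,115:300],None,fx=4,fy=4,interpolation=cv2.INTER_CUBIC)
s=cv2.imread("pics/scene0.png")
C=cv2.resize(s[160:245,215:345],None,fx=3.4,fy=3.4,interpolation=cv2.INTER_CUBIC)
im=np.zeros((570,740,3),np.uint8); im[:260]=B; im[265:565,:255]=A; im[265:265+C.shape[0],260:260+C.shape[1]]=C
cv2.imwrite("pics/crop1.png",im)
E
```

```text
(no output)
```

View pics/crop1.png

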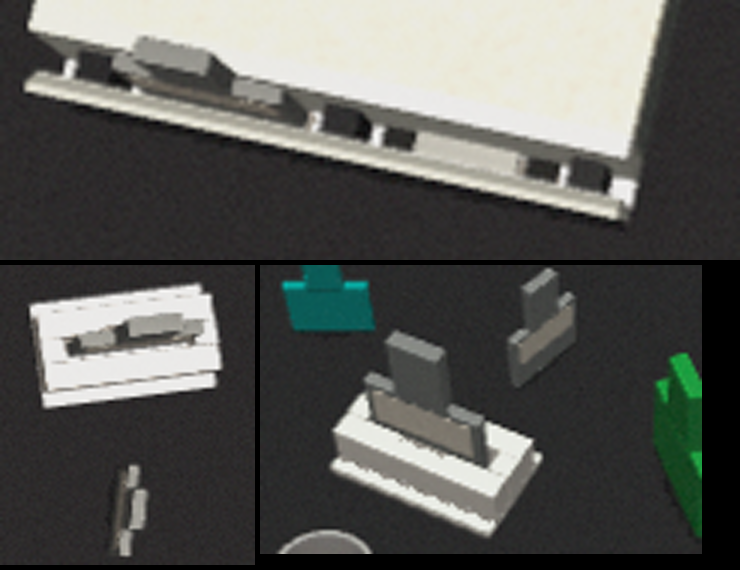

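The crop confirms that the holder in the stand is the larger grey one: its tab top is at (442,259) in top and (261,184) in scene. The loose grey one is visibly smaller. The empty bay is the one with the bright spring strip, at crop (470,152).

```bash
python3 - <<'E'
from h import *
from scipy.optimize import least_squares
T=imaging.get_calibration("top");S=imaging.get_calibration("scene")
print("tab top", px2(T,442,258.9,.097), px2(S,261.2,183.8,.097))
# stand orientation: slot/edge lines in top at z=.027
for a,b in [((30,308),(200,287)),((42,405),(216,385)),((65,345),(195,338))]:
    P=[px2(T,390+p[0]/3,240+(p[1]-265)/3,.027) for p in (a,b)]; d=P[0]-P[1]
    print("edge",d,np.degrees(np.arctan2(d[1],d[0])))
# tab top edge, z .097
P=[px2(T,390+p[0]/3,240+(p[1]-265)/3,.097) for p in ((131,327),(182,322))]; d=P[0]-P[1]; print("tab",d,np.degrees(np.arctan2(d[1],d[0])))
px=np.array([(146,102),(292,132),(272,219.5),(122.5,187.5)])
loc=np.array([(157,180),(157,-70),(7,-70),(7,180)])/1000
W=np.array([px2(T,*p,.08) for p in px])
def f(v):
    c,s=np.cos(v[2]),np.sin(v[2]); return (loc@np.array([[c,s],[-s,c]])+v[:2]-W[:,:2]).ravel()
r=least_squares(f,[.5,.2,0]); print("rack",r.x[:2],np.degrees(r.x[2]),f(r.x).round(4))
c,s=np.cos(r.x[2]),np.sin(r.x[2])
M=lambda x,y,z:np.array([r.x[0]+c*x-s*y,r.x[1]+s*x+c*y,z])
# strip centre, scene check of bay corners
print("strip px pred",proj(T,[M(0,0,.046),M(0,22,.046),M(0,-22,.046)]), "seen",115+470/4,180+152/4)
print("scene board corners",proj(S,[M(157,180,80)*1, ]) if 0 else proj(S,[M(.007,-.07,.08),M(.007,.18,.08),M(.157,-.07,.08)]))
print("nbr tab top top",proj(T,M(0,.105,.13)), "seen", 115+173/4,180+53/4)
E
```

```text
tab top [ 0.53012365 -0.16138098  0.097     ] [ 0.52878061 -0.16086455  0.097     ]
edge [-0.01458979  0.09696629  0.        ] 98.55667695774424
edge [-0.01378368  0.09852089  0.        ] 97.96433830343935
edge [-0.00588795  0.07392295  0.        ] 94.55398828888345
tab [-0.0033705   0.02713001  0.        ] 97.0818605289145
rack [0.59603375 0.18210973] -10.57129005634692 [ 0.0005  0.0007 -0.0007 -0.0004  0.0004 -0.0004 -0.0002  0.0001]
strip px pred [[  232.19620957   218.39584753]
 [-9896.67696694 -1924.08155151]
 [17582.93762772  3888.45575421]] seen 232.5 218.0
scene board corners [[378.86973344 296.59305776]
 [529.8139847  424.91607505]
 [304.43379593 365.37127796]]
nbr tab top top [[158.27698521 194.29622527]] seen 158.25 193.25
```

```bash
cat >> h.py <<'E'
def pose(yaw):  # tool down, tool y along yaw (deg, world)
    a=np.radians(yaw); y=np.array([np.cos(a),np.sin(a),0]); z=np.array([0,0,-1.])
    return R.from_matrix(np.c_[np.cross(y,z),y,z])
def plan(p1,yaw,n=1,p0=None,r0=None,fr=(.2,.4,.6,.8,1)):
    """print jog values: n calls from the current pose to p1, yaw"""
    s=status.state(); p=np.array(s["ee_pos"] if p0 is None else p0); r=R.from_quat(s["tool_rot"]) if r0 is None else r0
    r1=pose(yaw); P,Q=p.copy(),r
    w=(r.inv()*r1).as_rotvec()
    for k in range(n):
        out=[]
        for f in fr:
            t=(k+f)/n; pt=p+(np.array(p1)-p)*t; rt=r*R.from_rotvec(w*t)
            out.append([list(map(float,(Q.inv().apply(pt-P)/.4).round(3))),list(map(float,((Q.inv()*rt).as_rotvec()/np.pi).round(3)))])
        print(str(out).replace(" ","")); P,Q=pt,rt
E
python3 -c "
from h import *
plan([.5295,-.161,.17],8,3,p0=[.297,-.606,.223])"
```

```text
[[[0.067,-0.05,0.009],[-0.0,-0.0,-0.027]],[[0.135,-0.099,0.018],[-0.0,-0.0,-0.053]],[[0.202,-0.149,0.027],[-0.0,-0.0,-0.08]],[[0.27,-0.198,0.036],[-0.0,-0.0,-0.107]],[[0.337,-0.248,0.045],[-0.0,-0.0,-0.133]]]
[[[0.082,-0.018,0.009],[-0.0,-0.0,-0.027]],[[0.163,-0.036,0.018],[-0.0,-0.0,-0.053]],[[0.245,-0.054,0.027],[-0.0,-0.0,-0.08]],[[0.327,-0.072,0.035],[-0.0,-0.0,-0.107]],[[0.409,-0.09,0.044],[-0.0,-0.0,-0.133]]]
[[[0.082,0.017,0.009],[-0.0,-0.0,-0.027]],[[0.164,0.034,0.018],[-0.0,-0.0,-0.053]],[[0.246,0.051,0.027],[-0.0,-0.0,-0.08]],[[0.328,0.067,0.035],[-0.0,-0.0,-0.107]],[[0.41,0.084,0.044],[-0.0,-0.0,-0.133]]]
```

```bash
python3 -m jog '[[[0.067,-0.05,0.009],[0,0,-0.027]],[[0.135,-0.099,0.018],[0,0,-0.053]],[[0.202,-0.149,0.027],[0,0,-0.08]],[[0.27,-0.198,0.036],[0,0,-0.107]],[[0.337,-0.248,0.045],[0,0,-0.133]]]' -1 15
python3 -m jog '[[[0.082,-0.018,0.009],[0,0,-0.027]],[[0.163,-0.036,0.018],[0,0,-0.053]],[[0.245,-0.054,0.027],[0,0,-0.08]],[[0.327,-0.072,0.035],[0,0,-0.107]],[[0.409,-0.09,0.044],[0,0,-0.133]]]'
python3 -m jog '[[[0.082,0.017,0.009],[0,0,-0.027]],[[0.164,0.034,0.018],[0,0,-0.053]],[[0.246,0.051,0.027],[0,0,-0.08]],[[0.328,0.067,0.035],[0,0,-0.107]],[[0.41,0.084,0.044],[0,0,-0.133]]]'
python3 -m jog '[[[0,0,0],[0,0,0]],[[0,0,0],[0,0,0]],[[0,0,0],[0,0,0]],[[0,0,0],[0,0,0]],[[0,0,0],[0,0,0]]]'
python3 - <<'E'
from h import *
s=status.state();print(s["ee_pos"],np.degrees(np.arctan2(*R.from_quat(s["tool_rot"]).as_matrix()[1::-1,1])),s["joints"],s["ft_force"])
c=imaging.get_calibration("wrist"); im=imaging.snapshot("wrist"); np.savez("w1.npz",im=im,**c)
a=im[:,:,::-1].copy()
cv2.imwrite("pics/w1.png",a); print(c["position"])
print(proj(c,[[.5295,-.161,.097],[.5295,-.161,.0]]))
E
```

```text
time_s: 0.52
ee_pos: [0.3744, -0.4564, 0.204]
tool_rot: [0.905, 0.424, -0.0, -0.0]
ft_force: [0.3, 0.7, -0.2]
finger_gap: 1.006
gripper_force: 0.0
time_s: 0.93
ee_pos: [0.4519, -0.308, 0.1866]
tool_rot: [0.798, 0.603, -0.0, -0.0]
ft_force: [-0.0, -0.1, -0.1]
finger_gap: 1.004
gripper_force: 0.0
time_s: 1.35
ee_pos: [0.5295, -0.1598, 0.169]
tool_rot: [0.655, 0.755, -0.0, -0.0]
ft_force: [0.2, -0.8, 0.7]
finger_gap: 1.002
gripper_force: 0.0
time_s: 1.77
ee_pos: [0.5287, -0.163, 0.1693]
tool_rot: [0.658, 0.753, -0.0, 0.0]
ft_force: [0.6, -0.4, -0.4]
finger_gap: 1.003
gripper_force: 0.0
[ 0.52866452 -0.16298347  0.16927598] 7.704476428573955 [ 0.59824938  0.36705437 -0.47330209  1.86333159  0.20220135  0.95858792
  0.16948957] [ 0.64864064 -0.37563897 -0.44491923]
[ 0.51803492 -0.08275115  0.33123639]
[[311.89269229 244.9408918 ]
 [311.60706236 214.24265971]]
```

View pics/w1.png

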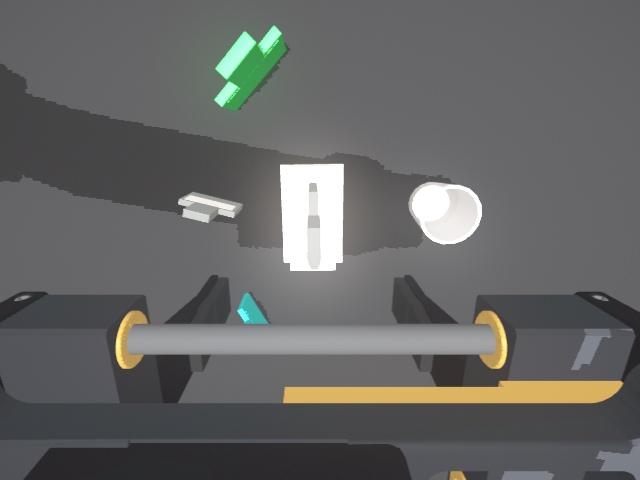

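The wrist view shows the tab's top from (314,216) to (314,268), upright in the picture and midway between the fingers. The predicted centre was (312,245). I'll correct with this and go down.

```bash
python3 - <<'E'
from h import *
d=np.load("w1.npz"); im=d["im"]
for v in (222,230,240,250,260):
    print(v, im[v,300:330].mean(1).astype(int).tolist())
p=px2(d,314,242,.097); print(p)
for q in((314,216),(314,268)): print(px2(d,*q,.097))
plan([p[0],p[1],.0605],8,3)
E
```

```text
222 [255, 255, 255, 255, 254, 254, 254, 239, 187, 187, 187, 188, 187, 188, 188, 187, 187, 187, 187, 191, 254, 255, 255, 255, 255, 255, 255, 255, 255, 255]
230 [255, 255, 255, 255, 255, 255, 253, 236, 227, 229, 229, 229, 229, 229, 229, 229, 229, 229, 229, 227, 250, 255, 255, 255, 255, 255, 255, 255, 255, 255]
240 [255, 255, 255, 255, 255, 254, 254, 245, 226, 229, 229, 229, 229, 228, 228, 228, 229, 228, 228, 224, 250, 255, 255, 255, 255, 255, 255, 255, 255, 255]
250 [255, 255, 255, 255, 255, 253, 255, 255, 226, 228, 228, 228, 228, 228, 228, 228, 228, 228, 228, 224, 235, 255, 255, 255, 255, 255, 255, 255, 255, 255]
260 [255, 255, 255, 255, 255, 255, 255, 255, 224, 228, 227, 227, 227, 227, 227, 227, 227, 227, 227, 224, 238, 255, 255, 255, 255, 255, 255, 255, 255, 255]
[ 0.53072135 -0.15853593  0.097     ]
[ 0.52801581 -0.13913224  0.097     ]
[ 0.53356171 -0.17890663  0.097     ]
[[[0.001,0.0,0.018],[-0.0,0.0,-0.0]],[[0.001,0.001,0.036],[-0.0,0.0,-0.0]],[[0.002,0.001,0.054],[-0.0,0.0,-0.0]],[[0.003,0.002,0.073],[-0.0,0.0,-0.0]],[[0.003,0.002,0.091],[-0.0,0.0,-0.001]]]
[[[0.001,0.0,0.018],[-0.0,0.0,-0.0]],[[0.001,0.001,0.036],[-0.0,0.0,-0.0]],[[0.002,0.001,0.054],[-0.0,0.0,-0.0]],[[0.003,0.002,0.073],[-0.0,0.0,-0.0]],[[0.003,0.002,0.091],[-0.0,0.0,-0.001]]]
[[[0.001,0.0,0.018],[-0.0,0.0,-0.0]],[[0.001,0.001,0.036],[-0.0,0.0,-0.0]],[[0.002,0.001,0.054],[-0.0,0.0,-0.0]],[[0.003,0.002,0.073],[-0.0,0.0,-0.0]],[[0.003,0.002,0.091],[-0.0,0.0,-0.001]]]
```

```bash
python3 -m jog '[[[0,0.001,0.03],[0,0,-0.002]],[[0,0.002,0.06],[0,0,-0.004]],[[0,0.002,0.09],[0,0,-0.004]],[[0,0.002,0.12],[0,0,-0.004]],[[0,0.002,0.15],[0,0,-0.004]]]'
python3 -m jog '[[[0,0,0.03],[0,0,0]],[[0,0,0.06],[0,0,0]],[[0,0,0.09],[0,0,0]],[[0,0,0.11],[0,0,0]],[[0,0,0.122],[0,0,0]]]'
python3 -m jog '[[[0,0,0],[0,0,0]],[[0,0,0],[0,0,0]],[[0,0,0],[0,0,0]],[[0,0,0],[0,0,0]],[[0,0,0],[0,0,0]]]'
```

```text
time_s: 2.23
ee_pos: [0.5295, -0.1611, 0.1074]
tool_rot: [0.652, 0.758, -0.0, -0.001]
ft_force: [-0.1, -0.9, 0.3]
finger_gap: 0.998
gripper_force: 0.0
time_s: 2.65
ee_pos: [0.5295, -0.161, 0.059]
tool_rot: [0.652, 0.758, -0.0, -0.001]
ft_force: [-0.2, 0.4, -0.5]
finger_gap: 0.999
gripper_force: 0.0
time_s: 3.07
ee_pos: [0.5306, -0.1613, 0.0612]
tool_rot: [0.652, 0.758, 0.0, 0.001]
ft_force: [-0.2, -0.8, -0.0]
finger_gap: 0.996
gripper_force: 0.0
```

```bash
for i in 1 2 3; do python3 -m jog '[[[0,0,0],[0,0,0]],[[0,0,0],[0,0,0]],[[0,0,0],[0,0,0]],[[0,0,0],[0,0,0]],[[0,0,0],[0,0,0]]]' 1 17 ; done
```

```text
time_s: 3.48
ee_pos: [0.5301, -0.1612, 0.0606]
tool_rot: [0.652, 0.758, 0.0, 0.0]
ft_force: [-0.8, 0.1, -0.6]
finger_gap: 0.706
gripper_force: 0.0
time_s: 3.9
ee_pos: [0.5301, -0.1612, 0.0606]
tool_rot: [0.652, 0.758, -0.0, 0.0]
ft_force: [-0.2, -0.1, -0.7]
finger_gap: 0.327
gripper_force: 0.0
time_s: 4.32
ee_pos: [0.5301, -0.1612, 0.0606]
tool_rot: [0.652, 0.758, -0.0, 0.0]
ft_force: [0.2, -0.3, 0.1]
finger_gap: 0.116
gripper_force: 17.0
```

```bash
python3 -m jog '[[[0,0,-0.005],[0,0,0]],[[0,0,-0.02],[0,0,0]],[[0,0,-0.04],[0,0,0]],[[0,0,-0.06],[0,0,0]],[[0,0,-0.08],[0,0,0]]]'
python3 -m jog '[[[0,0,-0.03],[0,0,0]],[[0,0,-0.06],[0,0,0]],[[0,0,-0.09],[0,0,0]],[[0,0,-0.12],[0,0,0]],[[0,0,-0.15],[0,0,0]]]'
python3 -m jog '[[[0,0,0],[0,0,0]],[[0,0,0],[0,0,0]],[[0,0,0],[0,0,0]],[[0,0,0],[0,0,0]],[[0,0,0],[0,0,0]]]'
python3 -c "
from h import *
plan([.596,.182,.155],-10.6,4,p0=[.5300,-.161,.1526],r0=pose(8.5))"
```

```text
time_s: 4.73
ee_pos: [0.5304, -0.1612, 0.0937]
tool_rot: [0.652, 0.758, 0.0, 0.0]
ft_force: [0.7, 0.2, -0.5]
finger_gap: 0.117
gripper_force: 17.0
time_s: 5.15
ee_pos: [0.5302, -0.1612, 0.1541]
tool_rot: [0.652, 0.758, 0.0, 0.0]
ft_force: [0.3, -0.7, 0.5]
finger_gap: 0.114
gripper_force: 17.0
time_s: 5.57
ee_pos: [0.5296, -0.1611, 0.1518]
tool_rot: [0.652, 0.758, -0.0, -0.001]
ft_force: [-0.3, 0.7, -0.5]
finger_gap: 0.109
gripper_force: 17.0
[[[0.041,0.014,-0.0],[0.0,0.0,0.005]],[[0.082,0.029,-0.001],[0.0,0.0,0.011]],[[0.124,0.043,-0.001],[0.0,0.0,0.016]],[[0.165,0.058,-0.001],[0.0,0.0,0.021]],[[0.206,0.072,-0.001],[0.0,0.0,0.027]]]
[[[0.042,0.011,-0.0],[0.0,0.0,0.005]],[[0.084,0.022,-0.001],[0.0,0.0,0.011]],[[0.127,0.033,-0.001],[0.0,0.0,0.016]],[[0.169,0.044,-0.001],[0.0,0.0,0.021]],[[0.211,0.055,-0.001],[0.0,0.0,0.027]]]
[[[0.043,0.007,-0.0],[0.0,0.0,0.005]],[[0.086,0.015,-0.001],[0.0,0.0,0.011]],[[0.129,0.022,-0.001],[0.0,0.0,0.016]],[[0.172,0.03,-0.001],[0.0,0.0,0.021]],[[0.215,0.037,-0.002],[0.0,0.0,0.027]]]
[[[0.043,0.004,-0.0],[0.0,0.0,0.005]],[[0.087,0.008,-0.001],[0.0,0.0,0.011]],[[0.13,0.012,-0.001],[0.0,0.0,0.016]],[[0.174,0.015,-0.001],[0.0,0.0,0.021]],[[0.217,0.019,-0.001],[0.0,0.0,0.027]]]
```

```bash
python3 -m jog '[[[0.041,0.014,0],[0,0,0.005]],[[0.082,0.029,-0.001],[0,0,0.011]],[[0.124,0.043,-0.001],[0,0,0.016]],[[0.165,0.058,-0.001],[0,0,0.021]],[[0.206,0.072,-0.001],[0,0,0.027]]]' >/dev/null
python3 -m jog '[[[0.042,0.011,0],[0,0,0.005]],[[0.084,0.022,-0.001],[0,0,0.011]],[[0.127,0.033,-0.001],[0,0,0.016]],[[0.169,0.044,-0.001],[0,0,0.021]],[[0.211,0.055,-0.001],[0,0,0.027]]]' >/dev/null
python3 -m jog '[[[0.043,0.007,0],[0,0,0.005]],[[0.086,0.015,-0.001],[0,0,0.011]],[[0.129,0.022,-0.001],[0,0,0.016]],[[0.172,0.03,-0.001],[0,0,0.021]],[[0.215,0.037,-0.002],[0,0,0.027]]]' >/dev/null
python3 -m jog '[[[0.043,0.004,0],[0,0,0.005]],[[0.087,0.008,-0.001],[0,0,0.011]],[[0.13,0.012,-0.001],[0,0,0.016]],[[0.174,0.015,-0.001],[0,0,0.021]],[[0.217,0.019,-0.001],[0,0,0.027]]]' >/dev/null
python3 -m jog '[[[0,0,0],[0,0,0]],[[0,0,0],[0,0,0]],[[0,0,0],[0,0,0]],[[0,0,0],[0,0,0]],[[0,0,0],[0,0,0]]]'
python3 - <<'E'
from h import *
s=status.state();print(s["ee_pos"],np.degrees(np.arctan2(*R.from_quat(s["tool_rot"]).as_matrix()[1::-1,1])))
c=imaging.get_calibration("wrist"); im=imaging.snapshot("wrist"); np.savez("w2.npz",im=im,**c)
a=im[:,:,::-1].copy(); cv2.imwrite("pics/w2.png",a)
b=imaging.snapshot("scene"); cv2.imwrite("pics/s2.png",b[:,:,::-1])
t=imaging.snapshot("top"); cv2.imwrite("pics/t2.png",t[:,:,::-1])
E
```

```text
time_s: 7.65
ee_pos: [0.5959, 0.1799, 0.1544]
tool_rot: [0.771, 0.636, -0.0, 0.0]
ft_force: [-0.2, 0.1, -0.7]
finger_gap: 0.117
gripper_force: 17.0
[0.59589679 0.17988276 0.15437856] -10.945575948355557
```

View pics/w2.png

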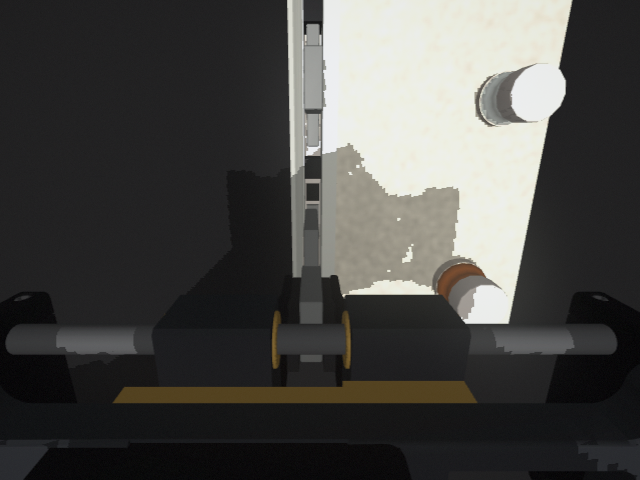

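The wrist view shows the held holder over the channel: the held tab is at (311,310), the neighbour tab at (313,75), the lip at u≈291–303, and the board edge at u≈322. The jars are undisturbed. I'll measure the lateral offset from this picture.

```bash
python3 - <<'E'
from h import *
d=np.load("w2.npz"); im=d["im"].mean(2).astype(int)
for v in (60,90,130,190,225,260,310): print(v,im[v,284:344].tolist())
s=status.state(); p=s["ee_pos"]; r=R.from_quat(s["tool_rot"])
print(p,"px of TCP, tab top centre",proj(d,[p, p+[0,0,.0367], p+[0,0,-.0555]]))
c,sn=np.cos(np.radians(-10.57)),np.sin(np.radians(-10.57))
M=lambda x,y,z:[.596+c*x-sn*y,.1821+sn*x+c*y,z]
for y in (0.06,.09,.105,.15): print(y,"board edge,lip in, lip flare, nbr tab +-5",proj(d,[M(.007,y,.08),M(-.0065,y,.058),M(-.013,y,.066),M(-.005,y,.13),M(.005,y,.13)]).round(1).tolist())
E
```

```text
60 [41, 42, 43, 44, 141, 202, 217, 216, 217, 189, 166, 162, 163, 166, 164, 167, 164, 162, 207, 167, 131, 152, 157, 157, 157, 157, 157, 156, 156, 157, 156, 157, 156, 156, 157, 155, 156, 146, 119, 135, 149, 219, 238, 238, 238, 238, 237, 238, 238, 238, 238, 238, 238, 238, 237, 236, 235, 235, 235, 234]
90 [45, 44, 46, 45, 73, 183, 217, 217, 217, 203, 177, 163, 162, 166, 166, 169, 167, 163, 194, 164, 135, 156, 162, 161, 161, 161, 161, 161, 160, 159, 160, 158, 158, 158, 158, 158, 158, 145, 116, 142, 161, 222, 238, 238, 238, 238, 238, 238, 238, 238, 238, 238, 238, 239, 238, 237, 236, 236, 235, 234]
130 [45, 46, 48, 47, 47, 106, 191, 217, 217, 217, 189, 164, 163, 165, 167, 168, 167, 165, 179, 175, 140, 145, 127, 131, 154, 162, 161, 162, 161, 159, 159, 158, 156, 154, 144, 166, 138, 99, 179, 231, 238, 238, 238, 238, 238, 238, 239, 238, 239, 238, 238, 239, 239, 237, 236, 236, 236, 236, 236, 236]
190 [31, 31, 34, 32, 33, 34, 49, 111, 132, 134, 133, 123, 116, 116, 117, 117, 117, 117, 115, 130, 116, 112, 80, 38, 40, 40, 39, 40, 39, 40, 41, 42, 42, 42, 42, 112, 108, 96, 133, 148, 148, 149, 149, 150
[... 841 characters left out ...]
28, 29, 26, 25, 25, 25, 27, 25, 26, 27, 28, 27]
[0.59590359 0.18066796 0.15459886] px of TCP, tab top centre [[309.28587529 290.88387059]
 [308.9601552  329.66338456]
 [309.59103526 254.55219786]]
0.06 board edge,lip in, lip flare, nbr tab +-5 [[319.0, 161.0], [300.3, 158.7], [291.1, 159.6], [299.2, 168.6], [317.6, 168.5]]
0.09 board edge,lip in, lip flare, nbr tab +-5 [[319.1, 114.6], [299.7, 116.2], [290.1, 115.8], [298.3, 109.9], [317.6, 109.8]]
0.105 board edge,lip in, lip flare, nbr tab +-5 [[319.2, 90.0], [299.4, 93.8], [289.6, 92.6], [297.9, 78.2], [317.6, 78.1]]
0.15 board edge,lip in, lip flare, nbr tab +-5 [[319.3, 9.6], [298.4, 21.2], [287.9, 17.3], [296.2, -27.6], [317.7, -27.7]]
```

```bash
python3 -m jog '[[[0,0.0015,0.015],[0,0,0.002]],[[0,0.0015,0.03],[0,0,0.004]],[[0,0.0015,0.045],[0,0,0.004]],[[0,0.0015,0.06],[0,0,0.004]],[[0,0.0015,0.07],[0,0,0.004]]]'
python3 -m jog '[[[0,0,0.003],[0,0,0]],[[0,0,0.006],[0,0,0]],[[0,0,0.009],[0,0,0]],[[0,0,0.012],[0,0,0]],[[0,0,0.015],[0,0,0]]]'
python3 -m jog '[[[0,0,0.003],[0,0,0]],[[0,0,0.006],[0,0,0]],[[0,0,0.009],[0,0,0]],[[0,0,0.012],[0,0,0]],[[0,0,0.015],[0,0,0]]]'
python3 - <<'E'
from h import *
f=[]
for i in range(4):
    c=imaging.get_calibration("wrist"); im=imaging.snapshot("wrist"); s=status.state(); f.append(s["ft_force"]); print(s["ee_pos"])
print(np.mean(f,0)); cv2.imwrite("pics/w3.png",cv2.resize(im[150:400,200:420,::-1],None,fx=2.4,fy=2.4))
E
```

```text
time_s: 8.22
ee_pos: [0.5958, 0.1812, 0.1252]
tool_rot: [0.775, 0.632, -0.001, -0.0]
ft_force: [0.4, 0.3, -0.9]
finger_gap: 0.114
gripper_force: 17.0
time_s: 8.63
ee_pos: [0.5966, 0.1815, 0.1207]
tool_rot: [0.775, 0.632, 0.0, 0.0]
ft_force: [-0.6, 0.2, -1.0]
finger_gap: 0.116
gripper_force: 17.0
time_s: 9.05
ee_pos: [0.5964, 0.1813, 0.1145]
tool_rot: [0.775, 0.632, 0.0, 0.0]
ft_force: [-0.4, 0.5, -1.1]
finger_gap: 0.112
gripper_force: 17.0
[0.59624602 0.18128986 0.11417481]
[0.59625635 0.18128744 0.11429285]
[0.59632098 0.18136518 0.11438822]
[0.59640075 0.1814117  0.11450819]
[ 0.56649571  0.29890677 -0.68214561]
```

View pics/w3.png

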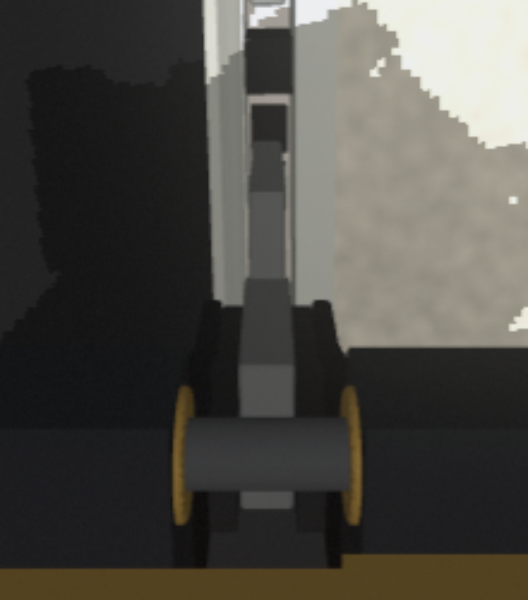

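The crop shows the plate at u 250–285, inside the channel (245–290), with its foot already below the lip's top and no notable force. I'll continue slowly.

```bash
python3 -m jog '[[[0,0,0.004],[0,0,0]],[[0,0,0.008],[0,0,0]],[[0,0,0.012],[0,0,0]],[[0,0,0.016],[0,0,0]],[[0,0,0.02],[0,0,0]]]'
python3 -m jog '[[[0,0,0.003],[0,0,0]],[[0,0,0.006],[0,0,0]],[[0,0,0.008],[0,0,0]],[[0,0,0.01],[0,0,0]],[[0,0,0.012],[0,0,0]]]'
python3 -m jog '[[[0,0,0.002],[0,0,0]],[[0,0,0.004],[0,0,0]],[[0,0,0.006],[0,0,0]],[[0,0,0.008],[0,0,0]],[[0,0,0.01],[0,0,0]]]'
```

```text
time_s: 9.67
ee_pos: [0.5964, 0.1813, 0.1063]
tool_rot: [0.775, 0.632, -0.0, 0.0]
ft_force: [0.5, 0.2, -0.3]
finger_gap: 0.114
gripper_force: 17.0
time_s: 10.08
ee_pos: [0.5964, 0.1814, 0.1017]
tool_rot: [0.775, 0.632, 0.0, 0.0]
ft_force: [0.5, 0.4, 0.1]
finger_gap: 0.115
gripper_force: 17.0
time_s: 10.5
ee_pos: [0.5965, 0.1814, 0.0981]
tool_rot: [0.775, 0.632, 0.0, 0.0]
ft_force: [-0.9, -1.2, 4.0]
finger_gap: 0.117
gripper_force: 17.0
```

```bash
python3 -m jog '[[[0,0,0.002],[0,0,0]],[[0,0,0.003],[0,0,0]],[[0,0,0.004],[0,0,0]],[[0,0,0.006],[0,0,0]],[[0,0,0.008],[0,0,0]]]' - 20
python3 -m jog '[[[0,0,0.001],[0,0,0]],[[0,0,0.002],[0,0,0]],[[0,0,0.003],[0,0,0]],[[0,0,0.004],[0,0,0]],[[0,0,0.005],[0,0,0]]]'
```

```text
time_s: 10.92
ee_pos: [0.5966, 0.1814, 0.0949]
tool_rot: [0.775, 0.632, 0.0, 0.0]
ft_force: [-2.3, -0.9, 5.9]
finger_gap: 0.112
gripper_force: 20.0
time_s: 11.33
ee_pos: [0.5966, 0.1814, 0.0933]
tool_rot: [0.775, 0.632, 0.0, 0.0]
ft_force: [-2.4, -1.4, 8.8]
finger_gap: 0.115
gripper_force: 20.0
```

```bash
python3 -m jog '[[[0,0,0.001],[0,0,0]],[[0,0,0.002],[0,0,0]],[[0,0,0.003],[0,0,0]],[[0,0,0.003],[0,0,0]],[[0,0,0.003],[0,0,0]]]'
```

```text
time_s: 11.75
ee_pos: [0.5967, 0.1814, 0.0927]
tool_rot: [0.775, 0.632, 0.0, 0.0]
ft_force: [-3.4, -1.0, 11.3]
finger_gap: 0.113
gripper_force: 20.0
```

Force is rising at the buffers' rate, so it is about home. I'll ease the side force (−3 N in x) by 0.8 mm and average the readings.

```bash
python3 -m jog '[[[0,-0.001,0],[0,0,0]],[[0,-0.002,0],[0,0,0]],[[0,-0.002,0.001],[0,0,0]],[[0,-0.002,0.001],[0,0,0]],[[0,-0.002,0.001],[0,0,0]]]'
python3 - <<'E'
from h import *
f=[];z=[]
for i in range(6):
    im=imaging.snapshot("scene" if i%2 else "wrist"); s=status.state(); f.append(s["ft_force"]); z.append(s["ee_pos"])
    if i==4: w=im
    if i==5: b=im
print(np.mean(f,0),np.mean(z,0))
A=cv2.resize(w[150:400,200:420,::-1],(396,450)); B=cv2.resize(b[230:480,300:500,::-1],(360,450))
cv2.imwrite("pics/f.png",np.hstack([A,B]))
E
```

```text
time_s: 12.17
ee_pos: [0.5965, 0.1815, 0.0926]
tool_rot: [0.775, 0.632, 0.001, 0.001]
ft_force: [-2.9, -2.1, 11.9]
finger_gap: 0.116
gripper_force: 20.0
[-2.47079446 -1.94846705 12.01094409] [0.5965286  0.18147729 0.09264559]
```

View pics/f.png

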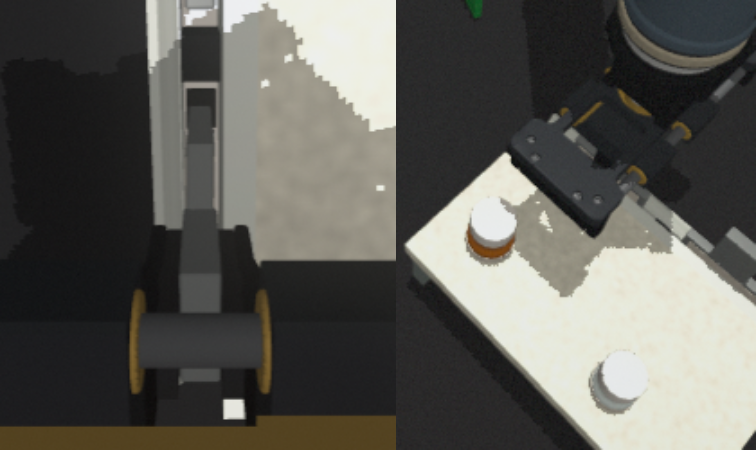

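The foot is in the channel, and the push is a steady 12 N: about 8 N of spring plus 1 mm of buffer. TCP height of 92.6 mm is at or just below the predicted home height of 93.5 mm. The jars have not moved.

```bash
python3 -c "
from plant import order
print(order.finish_job())"
```

```text
the job is handed in; nothing more can be done
None
```

I've handed the job in with the label holder pressed home in the empty bay, held by the tab at a 20 N grip and about a 12 N push; no pass/fail result was shown.

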